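# Open the push-catch door that hides the oil bottle

## Robot

A 7-joint arm with a two-finger parallel gripper is mounted at the origin on the work surface; the furniture and walls round the work are solid. World frame = base frame: x ahead of the robot, y to its left, z up, the work surface at z = 0. Lengths are in m, angles in rad, forces in N, time in s.
With the tool pointing down it reaches from about 0.35 to 0.9 m from the base axis. Payload 19.9 kg.
Tool frame: the origin (TCP) lies midway between the tips of the shut fingers; the grasp point (between the pads) lies 19 mm behind it (r.grip_point_offset is the distance from the TCP to the grasp point, in m); z points along the fingers, y is the line along which they close (so a half turn about z gives the same grasp; the last joint's range is limited). The gripper opens to 94 mm and grips with 3 to 60 N. Pads are 16 mm wide; open, the fingers measure 119 mm over their backs; the gripper's body (75 mm by 177 mm) begins 78 mm behind the grasp point.
Start: joints at [-1.369, 0.417, -0.01, 1.614, 0.005, 1.111, -0.053], TCP at [0.15, 0.607, 0.205] pointing down, gripper open.
Joint ranges: [-2.81, 2.81], [-0.39, 2.02], [-1.27, 1.25], [0.06, 2.57], [-1.19, 4.33], [0.19, 2], [-2.82, 2.82]. Speed limits (rad/s): [1.89, 1.89, 2.39, 2.39, 3.01, 3.01, 3.01].

## Interface

Orientations are given as a 3x3 rotation matrix whose columns are the frame's x, y, z axes.
In Python, from cell import r gives the robot as it stands. The module is installed in compiled form; this text tells all that it offers.
- The arm moves only by the tool arm_command, never from a script. Its argument "deltas" is a list of rows, each a list of 7 numbers: the finger opening in m, from 0 to 0.094, then the shift along the world's x, y, z in m, then the turn, a rotation vector about the world's x, y, z in degrees. In form: [[jaw, tx, ty, tz, rx, ry, rz], ...]. A call has 1 to 5 rows; each row shifts and turns the commanded pose from where the row before left it; what a row does not reach is not made up. A row lasts 1/8 s, in which the tool goes at most 62.5 mm and 10.7 degrees, less where a joint would pass 70% of its speed; a pose out of reach is approached as far as the arm can. A call is refused whole if a number of a shift passes 0.0625 or a number of a turn 10.7, either way. A call with a gripper value outside its range is refused whole. The fingers move at their own pace and stop on an object; "newtons" is the grip in N (left out, the last holds). Time passes only in rows, so rows that do not move let the fingers close. It gives the time, the measured TCP pose, the force, the opening and the grip force at its end, in the units of the state.
- r.get_obs(): the state, without advancing time (a new reading comes with each control period).
- r.get_image(name): name is "scene" or "top"; returns a dict with "frame" (480x640x3 uint8, red, green, blue), "intrinsics" (3x3 intrinsics, pixels), "extrinsics" (4x4, takes a point from camera to world coordinates). Camera axes: x right, y down, z forward; pixel columns grow to the right and rows downward; lengths in m; the calibration is good to about 2 mm. A picture is of the moment at which its call begins. There is no depth.
- r.close_job(): hands the job in; it is judged then, once.
The state is a dict: "t": time; "joint_positions": joint angles; "qd": joint speeds; "tau": joint torques, N m; "tcp_pos": TCP position; "orientation": TCP orientation; "force": force on the tool from outside, world axes, zero at the start; "torque": the same for the moment, N m; "width": opening from 0.0 (shut) to 1.0 (fully open); "grasp_force": force on a finger pad.
Only numpy, scipy, OpenCV 4.12 (cv2) and the standard library are available. Lean on these libraries where they do the work, as an engineer would, in place of code of your own. Each camera call takes 0.05 s, during which the arm holds its last target. There are 200 camera calls.

## Task

The oil bottle stands behind one of the two clear-paned doors of the little plywood cupboard. With the fingertips press that door in near its free edge until the push catch lets go, draw back so that it springs ajar by itself, then reach behind its free edge and push it wide open, roughly square to the cupboard front or further. Grip nothing, leave the other door shut, and do not shift the bottle, the can or the things lying round about.

Things in the scene. Friction and masses are not known exactly. Their poses are not given: they have to be found in the camera images.
- cupboard: plywood cupboard fixed to the worktop, 130 deep (x), 280 wide (y), 260 high. Origin: centre of the underside; doors face -x (the robot), y to its left, z up. Carcass front at x=-65, shut doors' outer faces at x=-82 (5 gap behind them). Divider at y=0, floors of both compartments 66 up. Doors meet at y=0 (4 gap), hinged at x=-70, y=+137 and -137. Catches sit at the foot, below the floors.
- left_door: left door: plywood frame with clear pane, no handle, 137 wide, 232 high, 12 thick; underside 22 above the worktop, top edge at 254. Origin on the hinge axis at its left edge, level with its underside; turns with the door. z up; outer face at x=-12, inner face at x=0, free edge at y=-135; shut, its axes are parallel to the cupboard's.
- right_door: right door: plywood frame with clear pane, no handle, 137 wide, 232 high, 12 thick; underside 22 above the worktop, top edge at 254. Origin on the hinge axis at its right edge, level with its underside; turns with the door. z up; outer face at x=-12, inner face at x=0, free edge at y=+135; shut, its axes are parallel to the cupboard's.
- left_hinge (a joint): left door's angle, rad: 0 shut on its catch, positive open (to 1.75), pressed in to a stop at -0.035. The catch lets go at about -0.018 (2 mm and 3 to 5 N, pressing 112 from the hinge; pressed less it stays caught). When the finger draws back a plunger throws the door to about 0.6 in 0.3 s; light hinge friction (0.3 N at the edge) then holds it where it is left. It does not catch again.
- right_hinge (a joint): the same for the right door (positive = open)
- left_press (a point): point on the left door's outer face, 112 from the hinge axis (23 from the free edge) and 222 above the worktop: a good place to press, towards +x of the cupboard
- right_press (a point): the same on the right door
- left_edge (a point): top corner of the left door's free edge on its inner face, 254 above the worktop, 135 from the hinge axis
- right_edge (a point): the same on the right door
- oil_bottle: cream oil bottle with an orange dropper tip, 44 diameter, 126 high, loose, upright in one compartment of the cupboard (cupboard y > 0: left, y < 0: right). Origin: centre of its underside
- spray_can: blue spray can with an orange cap, 58 diameter, 157 high, loose, upright in the other compartment. Origin: centre of its underside
- tape_measure: yellow tape measure on its side, 64x83x35, loose, to the right of the cupboard's front. Origin: centre of its underside
- offcut: plywood offcut, 22x100x12, lying loose in front of the cupboard, low enough for the doors to pass over it. Origin: centre of its underside; y along its length
- reel: white reel of thread seal tape lying flat, 52 diameter, 14 high, loose in front of the cupboard, low enough for the doors to pass over it. Origin: centre of its underside

How it is judged:
On the way, in this order (a step that is already met when the one before it is completed fails the run):
1. the fingers press in the door that hides the oil bottle (((y of oil_bottle in the frame of cupboard above 0 m and value of joint left_hinge below -0.013 rad and contact force between the fingers and left_door above 0.5 N) or (not (y of oil_bottle in the frame of cupboard above 0 m) and value of joint right_hinge below -0.013 rad and contact force between the fingers and right_door above 0.5 N))), for 0.02 s.
2. the catch has let go and, with the fingers off it, the door stands sprung ajar (over 0.4 rad) (((y of oil_bottle in the frame of cupboard above 0 m and value of joint left_hinge between 0.4 and 0.9 rad and contact force between the fingers and left_door below 0.05 N) or (not (y of oil_bottle in the frame of cupboard above 0 m) and value of joint right_hinge between 0.4 and 0.9 rad and contact force between the fingers and right_door below 0.05 N))), for 0.2 s.
3. the fingers push it wide open (((y of oil_bottle in the frame of cupboard above 0 m and value of joint left_hinge above 1.3 rad) or (not (y of oil_bottle in the frame of cupboard above 0 m) and value of joint right_hinge above 1.3 rad))), for 0.1 s.
At the end, for the whole second after the job is handed in: The door in front of the oil bottle stands open by at least 1.3 rad (75 deg), at rest; the other door is still shut (within 0.02 rad); bottle and can stand upright within 20 mm of where they stood; tape measure, offcut and reel lie within 20 mm of where they lay (((y of oil_bottle in the frame of cupboard above 0 m and value of joint left_hinge above 1.3 rad and velocity of joint left_hinge between -0.05 and 0.05 rad/s and value of joint right_hinge below 0.02 rad) or (not (y of oil_bottle in the frame of cupboard above 0 m) and value of joint right_hinge above 1.3 rad and velocity of joint right_hinge between -0.05 and 0.05 rad/s and value of joint left_hinge below 0.02 rad)) and angle between each of oil_bottle, spray_can's own z axis and vertical below 0.15 rad and distance of each of oil_bottle, spray_can, tape_measure, offcut, reel from where it was at the start of the episode below 0.02 m); the robot touches nothing.
It fails at once if the other door was opened ((y of oil_bottle in the frame of cupboard above 0 m and value of joint right_hinge above 0.03 rad) or (not (y of oil_bottle in the frame of cupboard above 0 m) and value of joint left_hinge above 0.03 rad)).
It fails at once if a door off its catch was gripped or wrenched (more than 12 N between the fingers and it) instead of lightly pushed ((value of joint left_hinge above 0.1 rad and contact force between the fingers and left_door above 12 N) or (value of joint right_hinge above 0.1 rad and contact force between the fingers and right_door above 12 N)).
It fails at once if the bottle or the can was touched by the fingers or shifted more than 20 mm (distance of any of oil_bottle, spray_can from where it was at the start of the episode above 0.02 m or contact force between the fingers and oil_bottle above 0.5 N or contact force between the fingers and spray_can above 0.5 N).
It fails at once if a thing lying round about was shifted or lifted by more than 20 mm (distance of any of tape_measure, offcut, reel from where it was at the start of the episode above 0.02 m).
It also fails if it takes over 42 s, if anything falls off the work surface, if the arm or the gripper's body presses on something with over 40 N, if the wrist force passes 120 N, or if a joint passes its speed limit or range.

## Working session

There is one attempt and no reset: what is moved stays moved. The work goes in short steps, Python scripts to look and compute and a tool call to move; the robot and the scene stay as the last step left them, time stands still between calls to the robot, and variables do not carry over. Pictures are saved under pics/ and viewed, at most 10 in all, crops included, and the job is handed in when it is done.

Besides the shell and the picture viewer there is one more tool, called by a JSON object that holds its "name" and its "arguments". arm_command: Moves the arm, as the interface text tells. Its arguments: {"type":"object","properties":{"deltas":{"type":"array","items":{"type":"array","items":{"type":"number"}}},"newtons":{"type":"number"}},"required":["deltas"]}

```bash
mkdir -p pics; python3 - <<'E'
from cell import r
import cv2,numpy as np
for n in("scene","top"):
    d=r.get_image(n); cv2.imwrite(f"pics/{n}0.png",d["frame"][:,:,::-1]); print(n,d["intrinsics"].tolist(),d["extrinsics"].round(4).tolist())
o=r.get_obs(); print(o["t"],o["tcp_pos"],o["orientation"])
E
```

```text
scene [[453.0479173140134, 0.0, 318.7461742220627], [0.0, 453.0479173140134, 242.11918673367714], [0.0, 0.0, 1.0]] [[-0.5501, 0.5941, -0.5868, 1.0341], [0.8349, 0.3755, -0.4025, 0.3215], [-0.0188, -0.7113, -0.7026, 0.7879], [0.0, 0.0, 0.0, 1.0]]
top [[565.0034338255723, 0.0, 326.8035085518904], [0.0, 565.0034338255723, 238.28372565291232], [0.0, 0.0, 1.0]] [[0.4543, -0.8216, 0.3445, 0.1344], [-0.8908, -0.4237, 0.1643, -0.1949], [0.011, -0.3815, -0.9243, 1.2194], [0.0, 0.0, 0.0, 1.0]]
0.1 [0.15023625 0.60633405 0.20491372] [[-9.70666030e-01  2.40431779e-01 -1.34839134e-04]
 [ 2.40431782e-01  9.70665438e-01 -1.07942581e-03]
 [-1.28644581e-04 -1.08018158e-03 -9.99999408e-01]]
```

View pics/scene0.png

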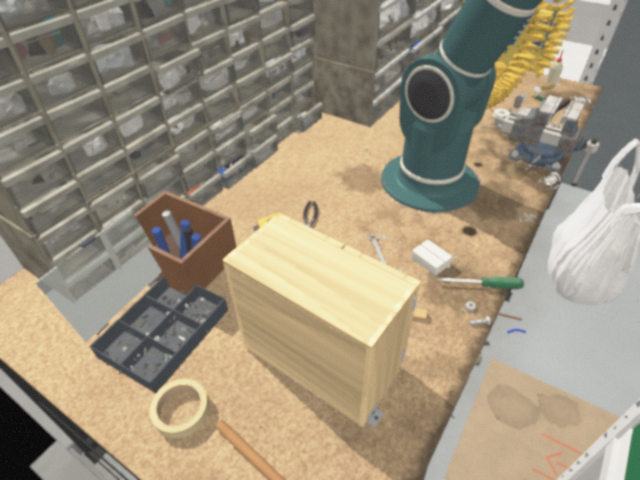

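View pics/top0.png

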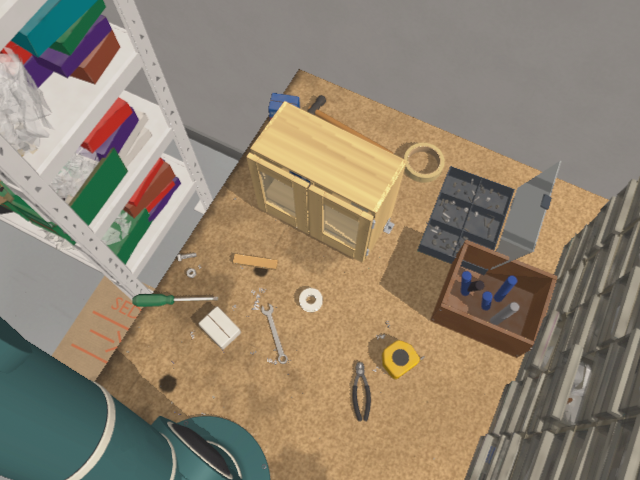

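```bash
python3 - <<'E'
import cv2,numpy as np
im=cv2.imread("pics/top0.png")[95:265,235:415]
cv2.imwrite("pics/crop0.png",cv2.resize(im,None,fx=3.5,fy=3.5,interpolation=cv2.INTER_CUBIC))
E
```

```text
(no output)
```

View pics/crop0.png

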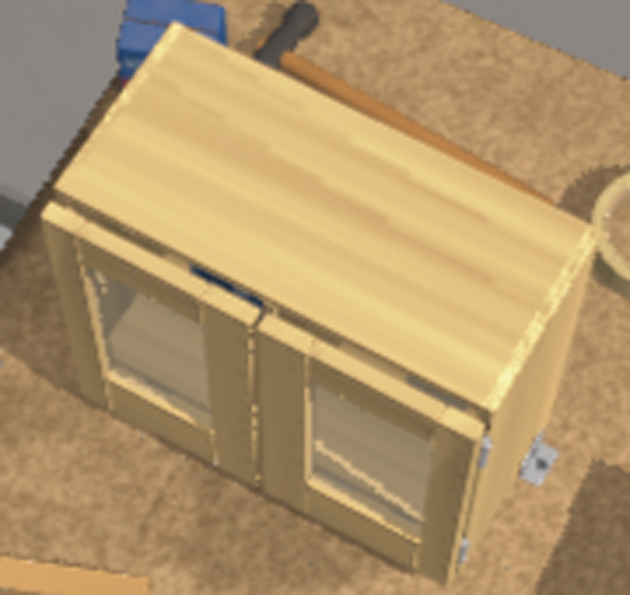

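```bash
cat > h.py <<'E'
import numpy as np,cv2
from cell import r
def cal(n):
    d=r.get_image(n); return d["intrinsics"],d["extrinsics"],d["frame"]
def ray(K,E,uv,z):
    p=np.linalg.inv(K)@[uv[0],uv[1],1]; v=E[:3,:3]@p; return E[:3,3]+v*(z-E[2,3])/v[2]
def proj(K,E,P):
    q=(np.asarray(P)-E[:3,3])@E[:3,:3]; q=q@K.T; return q[...,:2]/q[...,2:]
E
python3 - <<'E'
from h import *
K,E,f=cal("top")
c=lambda u,v:(235+u/3.5,95+v/3.5)
T=np.array([ray(K,E,c(*p),.26)[:2] for p in [(175,25),(597,232),(490,410),(55,188)]]) #BL BR FR FL
Ks,Es,_=cal("scene")
S=np.array([ray(Ks,Es,p,.26)[:2] for p in [(226,262),(372,366),(418,285),(280,217)]])
print(T.round(3).tolist(),S.round(3).tolist())
for Q in (T,S):
    print(Q.mean(0),[np.linalg.norm(Q[i]-Q[(i+1)%4]).round(3) for i in range(4)])
M=np.array([[.065,.14],[.065,-.14],[-.065,-.14],[-.065,.14]])
A=T-T.mean(0); a=np.arctan2((M[:,0]*A[:,1]-M[:,1]*A[:,0]).sum(),(M*A).sum())
R=np.array([[np.cos(a),-np.sin(a)],[np.sin(a),np.cos(a)]]); o=T.mean(0)
print("yaw",np.degrees(a),"res",(A-M@R.T).round(4).tolist())
for p in [(195,270),(230,285),(262,300)]:
  for z in(.15,.19,.223):
    print(p,z,(R.T@(ray(K,E,c(*p),z)[:2]-o)).round(3))
w=lambda x,y,z:np.r_[R@[x,y]+o,z]
for n,y,h in(("L",.07,.157),("R",-.07,.126)):
  print(n,[((proj(K,E,w(0,y,z))-[235,95])*3.5).round() for z in(.066,.066+h)])
print("press/edge px",[((proj(K,E,w(-.082,y,.222))-[235,95])*3.5).round() for y in(.025,-.025)])
print("bottom door corner", [((proj(K,E,w(-.082,y,.022))-[235,95])*3.5).round() for y in(.137,0,-.137)])
# loose things
hsv=cv2.cvtColor(f,cv2.COLOR_RGB2HSV)
print("offcut",ray(K,E,(256,261),.012),"reel",ray(K,E,(311,300),.014),"tape",ray(K,E,(400,359),.035))
E
```

```text
[[0.72, 0.188], [0.707, -0.087], [0.581, -0.081], [0.593, 0.195]] [[0.71, -0.081], [0.747, 0.203], [0.59, 0.196], [0.577, -0.073]]
[0.65013718 0.05366847] [np.float64(0.275), np.float64(0.127), np.float64(0.276), np.float64(0.128)]
[0.65607192 0.06112503] [np.float64(0.287), np.float64(0.157), np.float64(0.27), np.float64(0.133)]
yaw -2.7257956346181555 res [[-0.0015, -0.0027], [-0.0014, 0.0021], [0.002, 0.0025], [0.001, -0.0019]]
(195, 270) 0.15 [-0.02  0.08]
(195, 270) 0.19 [-0.038  0.066]
(195, 270) 0.223 [-0.053  0.055]
(230, 285) 0.15 [-0.018  0.056]
(230, 285) 0.19 [-0.036  0.043]
(230, 285) 0.223 [-0.051  0.033]
(262, 300) 0.15 [-0.017  0.033]
(262, 300) 0.19 [-0.035  0.022]
(262, 300) 0.223 [-0.05   0.012]
L [array([229., 316.]), array([220., 190.])]
R [array([416., 413.]), array([428., 322.])]
press/edge px [array([214., 334.]), array([291., 374.])]
bottom door corner [array([ 82., 397.]), array([259., 491.]), array([442., 590.])]
offcut [0.46088632 0.13725195 0.012     ] reel [ 0.43624686 -0.01661967  0.014     ] tape [ 0.40295363 -0.24400593  0.035     ]
```

The blue can shows through the gap above the left door (crop ≈(225,285), original ≈(299,176)). It lies at cupboard y ≈ +0.05, so the bottle is behind the right door. The cupboard centre is (0.650, 0.054) with a yaw of −2.7°. I'm approaching with the fingers shut, at a safe height.

{"name": "arm_command", "arguments": {"deltas": [[0, 0.028, -0.044, 0.03, 0, 0, 4], [0, 0.028, -0.044, 0.03, 0, 0, 4], [0, 0.028, -0.044, 0.03, 0, 0, 3.2], [0, 0.028, -0.044, 0, 0, 0, 0], [0, 0.028, -0.044, 0, 0, 0, 0]], "newtons": 5}}

```text
t: 0.82
tcp_pos: [0.291, 0.3851, 0.2957]
orientation: [[-0.999, 0.047, 0.0], [0.047, 0.999, 0.001], [-0.0, 0.001, -1.0]]
force: [1.4, 0.7, -0.4]
width: 0.507
grasp_force: 0.0
```

{"name": "arm_command", "arguments": {"deltas": [[0, 0.028, -0.044, 0, 0, 0, 0], [0, 0.028, -0.044, 0, 0, 0, 0], [0, 0.028, -0.044, 0, 0, 0, 0], [0, 0.028, -0.044, 0, 0, 0, 0], [0, 0.028, -0.044, 0, 0, 0, 0]]}}

```text
t: 1.45
tcp_pos: [0.4309, 0.1651, 0.2956]
orientation: [[-0.999, 0.047, 0.0], [0.047, 0.999, 0.0], [-0.0, 0.0, -1.0]]
force: [0.9, 0.4, -0.1]
width: 0.009
grasp_force: 0.0
```

{"name": "arm_command", "arguments": {"deltas": [[0, 0.028, -0.044, 0, 0, 0, 0], [0, 0.028, -0.044, 0, 0, 0, 0], [0, 0, 0, 0, 0, 0, 0], [0, 0, 0, 0, 0, 0, 0]]}}

```text
t: 1.95
tcp_pos: [0.486, 0.0791, 0.2953]
orientation: [[-0.999, 0.047, -0.0], [0.047, 0.999, -0.0], [0.0, -0.0, -1.0]]
force: [-0.1, -0.2, 0.4]
width: 0.005
grasp_force: 0.0
```

{"name": "arm_command", "arguments": {"deltas": [[0, 0.033, -0.049, 0, 0, 0, 0], [0, 0, 0, -0.032, 0, 0, 0], [0, 0, 0, -0.032, 0, 0, 0], [0, 0, 0, 0, 0, 0, 0], [0, 0, 0, 0, 0, 0, 0]]}}

```text
t: 2.58
tcp_pos: [0.5196, 0.0304, 0.2327]
orientation: [[-0.999, 0.046, 0.001], [0.046, 0.999, 0.0], [-0.001, 0.0, -1.0]]
force: [1.1, -0.1, -0.1]
width: 0.004
grasp_force: 0.0
```

```bash
python3 - <<'E'
from h import *
K,E,f=cal("top"); o=r.get_obs(); print(o["tcp_pos"],o["force"],proj(K,E,o["tcp_pos"]))
cv2.imwrite("pics/a.png",cv2.resize(f[95:265,215:415,::-1],None,fx=3.5,fy=3.5,interpolation=cv2.INTER_CUBIC))
E
```

```text
[0.51975984 0.03028874 0.23282354] [ 0.56354204 -0.10934394  0.14568067] [307.82092249 219.63395893]
```

View pics/a.png

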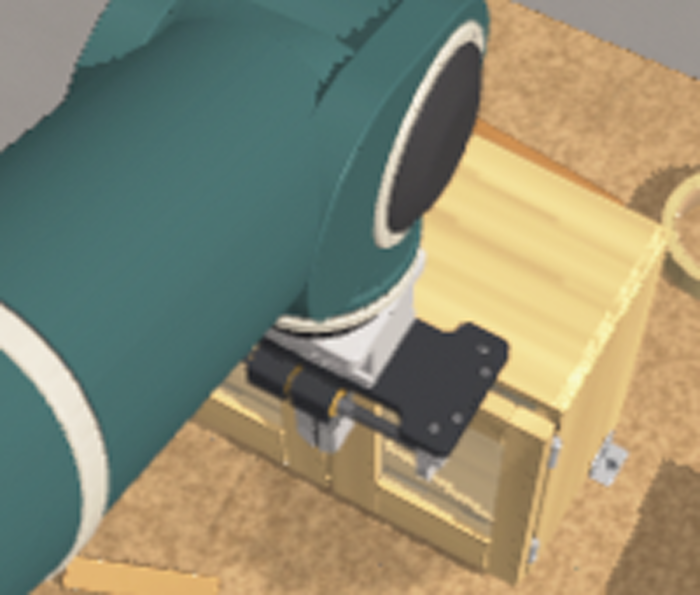

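The shut fingers are in front of the right door near its free edge, at crop ≈(325,430). Advancing until they touch.

{"name": "arm_command", "arguments": {"deltas": [[0, 0.015, -0.001, 0, 0, 0, 0], [0, 0.01, 0, 0, 0, 0, 0], [0, 0.003, 0, 0, 0, 0, 0], [0, 0, 0, 0, 0, 0, 0]]}}

```text
t: 3.12
tcp_pos: [0.5473, 0.0285, 0.2313]
orientation: [[-0.999, 0.048, -0.0], [0.048, 0.999, -0.0], [0.0, -0.0, -1.0]]
force: [-0.8, -0.6, 0.2]
width: 0.008
grasp_force: 0.0
```

{"name": "arm_command", "arguments": {"deltas": [[0, 0.003, 0, 0, 0, 0, 0], [0, 0, 0, 0, 0, 0, 0]]}}

```text
t: 3.38
tcp_pos: [0.5503, 0.0287, 0.2315]
orientation: [[-0.999, 0.047, 0.0], [0.047, 0.999, -0.0], [-0.0, -0.0, -1.0]]
force: [-0.4, -0.1, -0.6]
width: 0.003
grasp_force: 0.0
```

{"name": "arm_command", "arguments": {"deltas": [[0, 0.003, 0, 0, 0, 0, 0], [0, 0, 0, 0, 0, 0, 0]]}}

```text
t: 3.62
tcp_pos: [0.5534, 0.0287, 0.2315]
orientation: [[-0.999, 0.047, 0.0], [0.047, 0.999, -0.0], [-0.0, -0.0, -1.0]]
force: [-0.5, 0.4, 0.3]
width: 0.007
grasp_force: 0.0
```

{"name": "arm_command", "arguments": {"deltas": [[0, 0.002, 0, 0, 0, 0, 0], [0, 0, 0, 0, 0, 0, 0]]}}

```text
t: 3.88
tcp_pos: [0.5554, 0.0287, 0.2314]
orientation: [[-0.999, 0.047, 0.0], [0.047, 0.999, -0.0], [-0.0, -0.0, -1.0]]
force: [0.6, 0.3, -0.2]
width: 0.006
grasp_force: 0.0
```

{"name": "arm_command", "arguments": {"deltas": [[0, 0.002, 0, 0, 0, 0, 0], [0, 0, 0, 0, 0, 0, 0]]}}

```text
t: 4.12
tcp_pos: [0.5574, 0.0286, 0.2314]
orientation: [[-0.999, 0.047, 0.0], [0.047, 0.999, -0.0], [-0.0, -0.0, -1.0]]
force: [-0.4, 0.3, -0.0]
width: 0.006
grasp_force: 0.0
```

{"name": "arm_command", "arguments": {"deltas": [[0, 0.002, 0, 0, 0, 0, 0], [0, 0, 0, 0, 0, 0, 0]]}}

```text
t: 4.38
tcp_pos: [0.5592, 0.0287, 0.2314]
orientation: [[-0.999, 0.047, -0.0], [0.047, 0.999, 0.0], [0.0, -0.0, -1.0]]
force: [-3.3, 0.5, 1.9]
width: 0.003
grasp_force: 1.5
```

{"name": "arm_command", "arguments": {"deltas": [[0, 0.001, 0, 0, 0, 0, 0], [0, 0, 0, 0, 0, 0, 0]]}}

```text
t: 4.62
tcp_pos: [0.5601, 0.0288, 0.2314]
orientation: [[-0.999, 0.047, -0.0], [0.047, 0.999, 0.0], [0.0, 0.0, -1.0]]
force: [-4.2, 1.1, 0.9]
width: 0.007
grasp_force: 2.1
```

{"name": "arm_command", "arguments": {"deltas": [[0, 0.001, 0, 0, 0, 0, 0], [0, 0, 0, 0, 0, 0, 0]]}}

```text
t: 4.88
tcp_pos: [0.5613, 0.0288, 0.2314]
orientation: [[-0.999, 0.047, -0.0], [0.047, 0.999, 0.0], [0.0, 0.0, -1.0]]
force: [-4.5, 2.3, 1.4]
width: 0.009
grasp_force: 2.2
```

Pressing a little further, then drawing back and up quickly.

{"name": "arm_command", "arguments": {"deltas": [[0, 0.001, 0, 0, 0, 0, 0], [0, 0, 0, 0, 0, 0, 0]]}}

```text
t: 5.12
tcp_pos: [0.5617, 0.0288, 0.2314]
orientation: [[-0.999, 0.047, -0.001], [0.047, 0.999, 0.0], [0.001, 0.0, -1.0]]
force: [-8.9, 2.5, 4.6]
width: 0.002
grasp_force: 4.6
```

{"name": "arm_command", "arguments": {"deltas": [[0, -0.035, 0, 0.045, 0, 0, 0], [0, -0.01, 0, 0.045, 0, 0, 0], [0, 0, 0, 0, 0, 0, 0], [0, 0, 0, 0, 0, 0, 0], [0, 0, 0, 0, 0, 0, 0]]}}

```text
t: 5.75
tcp_pos: [0.5172, 0.0286, 0.3204]
orientation: [[-0.999, 0.047, -0.001], [0.047, 0.999, -0.001], [0.001, -0.001, -1.0]]
force: [-0.2, -0.1, -0.0]
width: 0.005
grasp_force: 0.0
```

```bash
python3 - <<'E'
from h import *
K,E,f=cal("top"); o=r.get_obs(); print(o["tcp_pos"],o["force"])
cv2.imwrite("pics/b.png",cv2.resize(f[95:295,215:415,::-1],None,fx=2.8,fy=2.8,interpolation=cv2.INTER_CUBIC))
E
```

```text
[0.51716416 0.0285563  0.32046058] [ 0.0325068   0.44217112 -0.27708263]
```

View pics/b.png

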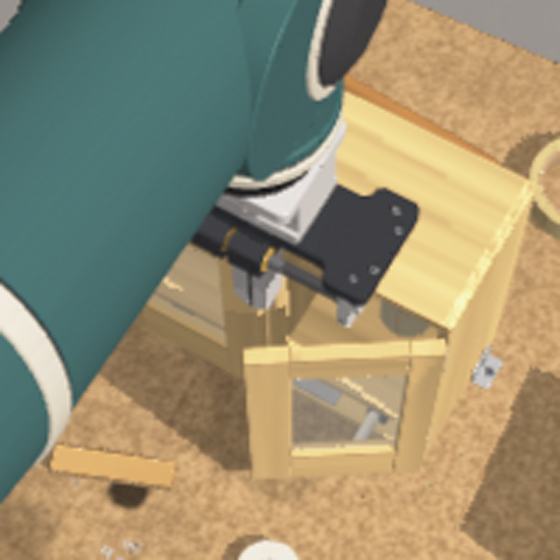

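```bash
python3 - <<'E'
from h import *
K,E,f=cal("top"); a=np.radians(-2.7); R=np.array([[np.cos(a),-np.sin(a)],[np.sin(a),np.cos(a)]])
o=np.array([.650,.0537]); P=[]
for p in [(247,347),(443,343),(250,360)]:
    w=ray(K,E,(215+p[0]/2.8,95+p[1]/2.8),.254)[:2]; P.append(R.T@(w-o)); print(w,P[-1])
d=P[0]-P[1]; print("theta",np.arctan2(-d[0],d[1]))
W=lambda x,y:(R@[x,y]+o).round(4)
print("entry",W(-.112,-.018),"tcp cup",R.T@(r.get_obs()["tcp_pos"][:2]-o))
for t in(.6,.8,1.,1.2,1.4,1.55): # finger centre, 15 mm off inner face, s=.115
    print(t,W(-.07-.115*np.sin(t)+.015*np.cos(t),-.137+.115*np.cos(t)+.015*np.sin(t)))
E
```

```text
[0.50881124 0.03379838] [-0.14009453 -0.02653043]
[ 0.5717228  -0.08163808] [-0.071815  -0.1388752]
[0.5013215  0.02756317] [-0.14728224 -0.03311153]
theta 0.5461115194283864
entry [0.5373 0.041 ] tcp cup [-0.13149714 -0.03136198]
0.6 [0.526  0.0259]
0.8 [0.5059 0.0143]
1.0 [ 0.4886 -0.001 ]
1.2 [ 0.4746 -0.0195]
1.4 [ 0.4646 -0.0403]
1.55 [ 0.4599 -0.0571]
```

The door stands ajar at about 0.55–0.6 rad, with its free edge at crop (247,347). Moving behind the edge and going down.

{"name": "arm_command", "arguments": {"deltas": [[0, 0.02, 0.012, 0, 0, 0, 0], [0, 0, 0, 0, 0, 0, 0], [0, 0, 0, -0.043, 0, 0, 0], [0, 0, 0, -0.042, 0, 0, 0], [0, 0, 0, 0, 0, 0, 0]]}}

```text
t: 6.48
tcp_pos: [0.5355, 0.0401, 0.2343]
orientation: [[-0.999, 0.048, -0.005], [0.048, 0.999, -0.002], [0.005, -0.002, -1.0]]
force: [0.1, 0.2, 1.0]
width: 0.004
grasp_force: 0.0
```

{"name": "arm_command", "arguments": {"deltas": [[0, -0.011, -0.015, 0, 0, 0, 0], [0, -0.01, -0.006, 0, 0, 0, 0], [0, -0.01, -0.006, 0, 0, 0, 0], [0, -0.009, -0.007, 0, 0, 0, 0], [0, -0.008, -0.008, 0, 0, 0, 0]]}}

```text
t: 7.1
tcp_pos: [0.4887, -0.0017, 0.2367]
orientation: [[-0.999, 0.047, 0.0], [0.047, 0.999, 0.0], [-0.0, 0.0, -1.0]]
force: [0.2, 0.1, 0.6]
width: 0.006
grasp_force: 0.4
```

{"name": "arm_command", "arguments": {"deltas": [[0, -0.008, -0.009, 0, 0, 0, 0], [0, -0.006, -0.01, 0, 0, 0, 0], [0, -0.006, -0.01, 0, 0, 0, 0], [0, -0.004, -0.01, 0, 0, 0, 0], [0, -0.003, -0.01, 0, 0, 0, 0]]}}

```text
t: 7.72
tcp_pos: [0.462, -0.051, 0.2364]
orientation: [[-0.999, 0.047, 0.0], [0.047, 0.999, -0.0], [-0.0, -0.0, -1.0]]
force: [0.5, 0.3, 0.1]
width: 0.003
grasp_force: 0.3
```

```bash
python3 - <<'E'
from h import *
K,E,f=cal("top"); o=r.get_obs(); print(o["t"],o["tcp_pos"],o["force"])
cv2.imwrite("pics/c.png",cv2.resize(f[95:315,195:415,::-1],None,fx=2.6,fy=2.6,interpolation=cv2.INTER_CUBIC))
E
```

```text
7.775 [ 0.46171836 -0.05228047  0.23644989] [-0.77042889 -2.04639457 -0.57477917]
```

View pics/c.png

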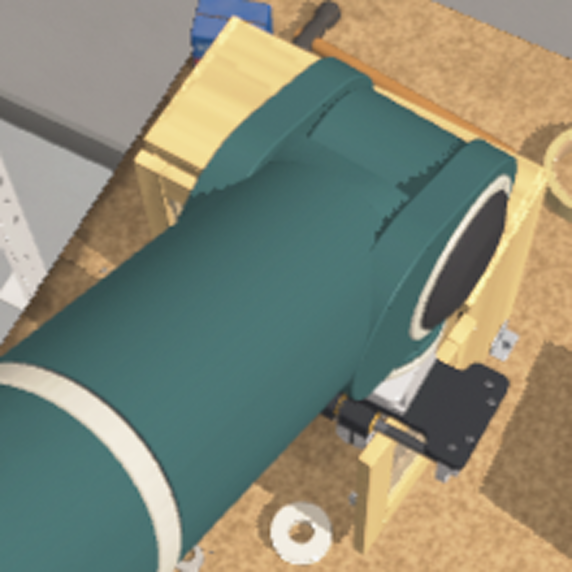

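The door is nearly square to the front, with its free edge at crop (375,440). A little more push, then off it and up.

{"name": "arm_command", "arguments": {"deltas": [[0, -0.002, -0.007, 0, 0, 0, 0], [0, -0.001, -0.006, 0, 0, 0, 0], [0, 0, 0, 0, 0, 0, 0], [0, 0, 0, 0, 0, 0, 0]]}}

```text
t: 8.28
tcp_pos: [0.4593, -0.0632, 0.2364]
orientation: [[-0.999, 0.047, -0.0], [0.047, 0.999, -0.0], [0.0, -0.0, -1.0]]
force: [-0.1, 0.6, 0.3]
width: 0.008
grasp_force: 0.0
```

{"name": "arm_command", "arguments": {"deltas": [[0, 0, 0.015, 0, 0, 0, 0], [0, 0, 0.01, 0.04, 0, 0, 0], [0, 0, 0, 0.05, 0, 0, 0], [0, -0.03, 0.05, 0, 0, 0, 0], [0, -0.03, 0.05, 0, 0, 0, 0]]}}

```text
t: 8.9
tcp_pos: [0.3982, 0.0637, 0.3268]
orientation: [[-0.999, 0.047, 0.001], [0.047, 0.999, -0.0], [-0.001, 0.0, -1.0]]
force: [0.3, 0.8, 0.0]
width: 0.003
grasp_force: 0.0
```

{"name": "arm_command", "arguments": {"deltas": [[0, -0.03, 0.05, 0, 0, 0, 0], [0, -0.03, 0.05, 0, 0, 0, 0], [0, -0.03, 0.05, 0, 0, 0, 0], [0, -0.02, 0.05, 0, 0, 0, 0], [0, 0, 0, 0, 0, 0, 0]]}}

```text
t: 9.52
tcp_pos: [0.2869, 0.2648, 0.3262]
orientation: [[-0.999, 0.041, -0.0], [0.041, 0.999, -0.001], [0.0, -0.001, -1.0]]
force: [0.7, -0.3, 0.2]
width: 0.004
grasp_force: 0.0
```

```bash
python3 - <<'E'
from h import *
K,E,f=cal("top"); o=r.get_obs(); print(o["t"],o["tcp_pos"],o["force"])
cv2.imwrite("pics/d.png",f[:,:,::-1])
E
```

```text
9.575 [0.28807304 0.26298704 0.32621098] [ 0.3242872  -0.14991445  1.64718414]
```

View pics/d.png

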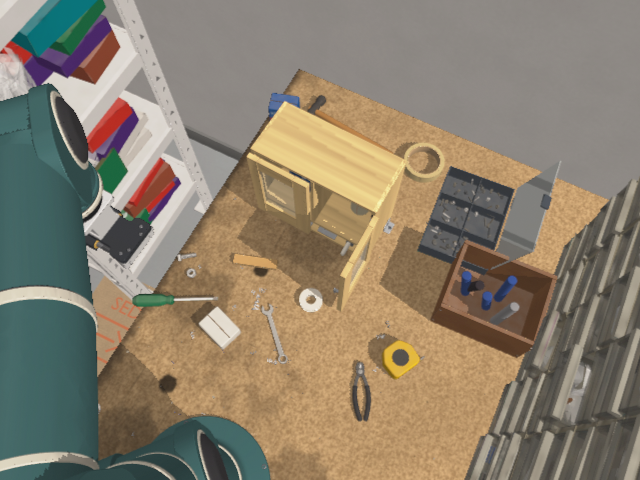

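```bash
python3 - <<'E'
from h import *
K,E,f=cal("top"); print(r.get_obs()["force"])
cv2.imwrite("pics/e.png",cv2.resize(f[155:315,275:415,::-1],None,fx=3.7,fy=3.7,interpolation=cv2.INTER_CUBIC))
a=np.radians(-2.7)
R=np.array([[np.cos(a),-np.sin(a)],[np.sin(a),np.cos(a)]]); o=np.array([.65,.0537])
for t in(1.2,1.3,1.4,1.5,1.6):
    w=np.r_[R@[-.07-.135*np.sin(t),-.137+.135*np.cos(t)]+o,.254]; print(t,((proj(K,E,w)-[275,155])*3.7).round())
E
```

```text
[ 0.63177556 -0.08238345 -0.55076203]
1.2 [154. 383.]
1.3 [173. 402.]
1.4 [193. 420.]
1.5 [215. 435.]
1.6 [239. 449.]
```

View pics/e.png

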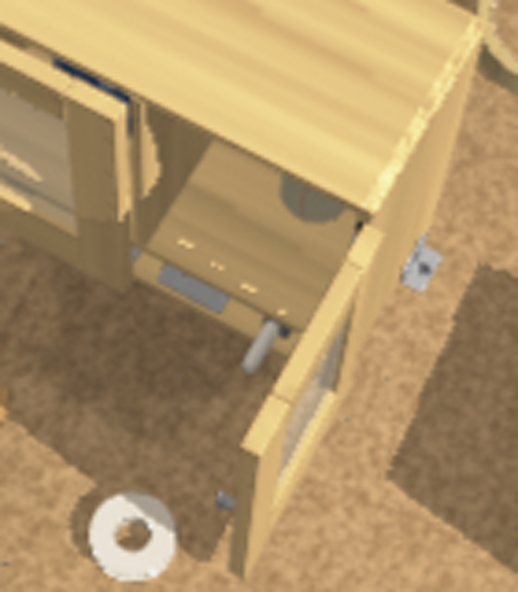

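The free edge is at crop (247,447), which is about 1.6 rad. The left door is still shut with the blue can behind it, and a round foot stands in the right compartment at crop (312,200). Handing in.

```bash
python3 -c "
from cell import r
print(r.close_job())"
```

```text
the job is handed in; nothing more can be done
None
```

I pressed the right door, which hides the oil bottle; it sprang ajar and I pushed it open to about 1.6 rad. The left door stayed shut, I saw nothing shifted, and the job is handed in with no verdict returned.

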